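Shut the valve amplifier's bench supply down and bleed it

ROBOT

A 6-joint arm with a two-finger parallel gripper is mounted at the origin on the work surface. World frame = base frame: x ahead of the robot, y to its left, z up, the work surface at z = 0. Lengths are in mm, angles in rad, forces in N, time in s.
With the tool pointing down it reaches from about 275 to 750 mm from the base axis. Payload 10.2 kg.
Tool frame: the origin (TCP) lies midway between the tips of the shut fingers; the grasp point (between the pads) lies 19 mm behind it; z points along the fingers, y is the line along which they close (so a half turn about z gives the same grasp; the last joint's range is limited). The gripper opens to 85 mm and grips with 20 to 120 N. Pads are 22 mm wide; open, the fingers measure 114 mm over their backs; the gripper's body (76 mm by 85 mm) begins 54 mm behind the grasp point. The pads swing forward as they close: fully open they stand 13 mm farther back than shut.
Start: joints at [-1.504, 0.313, 1.498, -0, 1.331, -0.223], TCP at [150.011, -503.118, 231.294] pointing down, gripper open.
Joint ranges: [-2.94, 2.94], [-0.97, 2.17], [0.19, 2.56], [-1.23, 4.37], [0.02, 3.11], [-2.88, 2.88]. Speed limits (rad/s): [2.39, 2.39, 3.01, 3.14, 3.14, 3.14].

INTERFACE

Orientations are given as a unit quaternion [w, x, y, z].
In Python, from rig import ctrl gives the robot as it stands.
- The arm moves only by the tool send_rows, never from a script. Its argument "targets" is a list of rows, each a list of 7 numbers: the closure, from -1 (fully open) to 1 (shut), so that 0 is half open, then the shift along the tool's x, y, z in m, then the turn, a rotation vector about the tool's x, y, z in rad. In form: [[claw, dx, dy, dz, ax, ay, az], ...]. A call has exactly 10 rows; each row shifts and turns the commanded pose from where the row before left it, along the tool's axes as they then stand; what a row does not reach is not made up. A row lasts 1/8 s, in which the tool goes at most 62.5 mm and 10.7 degrees, less where a joint would pass 70% of its speed; a pose out of reach is approached as far as the arm can. A call with a gripper value outside its range is refused whole. The fingers move at their own pace and stop on an object; "squeeze" is the grip in N (left out, the last holds). Time passes only in rows, so rows that do not move let the fingers close, or fill a call up. It gives the time, the measured TCP pose, the force, the opening and the grip force at its end, in the units of the state.
- ctrl.sense(): the state, without advancing time (a new reading comes with each control period).
- ctrl.capture(name): name is "scene" or "top" or "wrist"; returns a dict with "img" (480x640x3 uint8, red, green, blue), "camera_matrix" (3x3 intrinsics, pixels), "R" (3x3) and "t" (3): a world point X has camera coordinates R X + t. Camera axes: x right, y down, z forward; pixel columns grow to the right and rows downward; lengths in mm; the calibration is good to about 2 mm. The wrist camera is an equidistant fisheye: a pixel r from the principal point sees the ray r / f radians off the axis. A picture is of the moment at which its call begins. There is no depth.
- ctrl.finish_job(): hands the job in; it is judged then, once.
Trained networks look in a picture, given as the dict that the camera call returned (one of the last four; its "shot" number tells which), for a name from the list of things; names that differ only in an ending like _2 or _b are one class to them, and where a whole thing is asked for, a point or a joint stands for the part that bears it (a point fixed in the world has none). Each returns a list of dicts, best first, with "score" (0 to 1); they miss things now and then, are a little off and sometimes report something else, mostly with a low value. They report only what shows in the picture. A call takes as long as a camera call.
- ctrl.boxes_of(query, picture): "extent" ([left, top, width, height] in pixels, round what is visible of it).
- ctrl.landmark_of(query, picture): "point" ([column, row] in pixels: a listed point, or the origin of a listed thing).
The state is a dict: "time_s": time; "joints": joint angles; "dq": joint speeds; "tau": joint torques, N m; "eef_pos": TCP position; "ee_rot": TCP orientation; "force": force on the tool from outside, world axes, zero at the start; "wrist_torque": the same for the moment, N m; "grip_width": opening from 0.0 (shut) to 1.0 (fully open); "grip_force": force on a finger pad.
Only numpy, scipy, OpenCV 4.12 (cv2) and the standard library are available. Lean on these libraries where they do the work, as an engineer would, in place of code of your own. Each camera call takes 0.05 s, during which the arm holds its last target. There are 200 camera calls.

TASK

Shut down the amplifier's bench supply: push the round standby key fully in so that it stays in, then switch the mains rocker over by pressing its raised end fully down, and only then press the long discharge bar fully down. Keep holding the bar down: the program finishes while still pressing it. Only press with the fingertips and pick nothing up; leave the tube, the capacitor can, the coupler and the lamp socket standing as they are.

Things in the scene. Friction and masses are not known exactly. Their poses are not given: they have to be found in the camera images.
- standby_box: grey die-cast box, 90 mm (x) by 110 mm (y) by 45 mm high, screwed to the desk; origin at the centre of its underside on the desk, z up, x and y parallel to its sides; a short black cord gland sticks 12 mm out of its +x side. A round white key stands in the middle of its top, in a flat metal collar (42 mm across, top 48 mm above the desk). Nothing else is on the box.
- standby_key (a joint): travel of the round standby key, straight down, in m: 0 = out (its start, within 1 mm), 0.007 = fully in. It yields at about 3 N, has no spring and stays where it is left.
- standby_top (a point): centre of the flat top of the round standby key, 32 mm in diameter; 60 mm above the desk when out, 53 mm when fully in.
- mains_box: grey die-cast box, 90 mm (x) by 110 mm (y) by 45 mm high, screwed to the desk; origin at the centre of its underside on the desk, z up, x and y parallel to its sides; a short black cord gland sticks 12 mm out of its +x side. A broad white rocker lies in the middle of its top, between two low black cheeks (tops 52 mm above the desk).
- mains_rocker (a joint): angle of the mains rocker in rad: 0 = on (box -x half level, +x half raised; starts within 0.03), 0.30 = switched over (+x half level, -x half raised). The hinge line runs along the box's y axis through the middle, 53 mm above the desk. It has no spring, stays where it is left, and turns with about 0.06 N m (2 to 3 N at the raised end).
- rocker_raised (a point): point on the upper face of the rocker's raised half, on its middle line, 24 mm from the hinge. Each half of the rocker is a flat plate 34 mm long (box x) by 40 mm wide. At the start this point is about 23 mm to the box's +x side of the hinge and 64 mm above the desk, and the raised edge beyond it is 67 mm up; when switched over, this half is level with its top 57 mm above the desk.
- discharge_box: grey die-cast box, 90 mm (x) by 110 mm (y) by 45 mm high, screwed to the desk; origin at the centre of its underside on the desk, z up, x and y parallel to its sides; a short black cord gland sticks 12 mm out of its +x side. A long white bar key lies on it, with a pair of bronze binding posts (12 mm across, tops 59 mm above the desk) behind it at x = +31 mm, y = +-22 mm in the box frame.
- discharge_bar (a joint): travel of the discharge bar, straight down, in m: 0 = up, 0.007 = fully down. A spring returns it: about 2 N starts it and 6 N holds it fully down.
- bar_top (a point): centre of the flat top of the discharge bar, which is 24 mm (box x) by 64 mm (box y), at x = -8 mm in the box frame; 61 mm above the desk when up, 54 mm when fully down.
- tube: loose upright frosted glass rectifier tube with black base, 33 mm in diameter, 91 mm tall; origin at the centre of its underside, z up.
- capacitor: loose upright dark blue capacitor can, 35 mm in diameter, 56 mm tall; origin at the centre of its underside, z up.
- coupler: loose upright knurled aluminium shaft coupler, about 27 mm in diameter, 28 mm tall; origin at the centre of its underside, z up.
- socket: empty brass bayonet lamp socket, 29 mm in diameter, 52 mm tall, on a 40 by 36 mm steel foot clamped to the desk; origin at the centre of the foot's underside.

How it is judged:
By the outcome, as a careful person would: the job done as asked, in the order asked, and still so for the second after the job is handed in, while the arm keeps its last pose, push and grip.
It also fails if it takes over 48 s, if anything falls off the work surface, if the arm or the gripper's body presses on something with over 40 N, if the wrist force passes 120 N, or if a joint passes its speed limit or range.

## Working session

There is one attempt and no reset: what is moved stays moved. The work goes in short steps, Python scripts to look and compute and a tool call to move; the robot and the scene stay as the last step left them, time stands still between calls to the robot, and variables do not carry over. Pictures are saved under pics/ and viewed, at most 10 in all, crops included, and the job is handed in when it is done.

Besides the shell and the picture viewer there is one more tool, called after "Emit:" as a command line: name --pt "numbers of a row" for each row, then --argument value for the rest. send_rows: Moves the arm, as the interface text tells. Its arguments: {"type":"object","properties":{"targets":{"type":"array"},"squeeze":{"type":"number"}},"required":["targets"]}

```bash
mkdir -p pics; cat > h.py <<'E'
import numpy as np, cv2
from rig import ctrl
def ray(p,uv):
    K=np.array(p["camera_matrix"]);R=np.array(p["R"]);t=np.array(p["t"])
    d=np.linalg.inv(K)@np.array([uv[0],uv[1],1.]);return -R.T@t,R.T@d
def onz(p,uv,z):
    o,d=ray(p,uv);return o+d*(z-o[2])/d[2]
def save(p,n): cv2.imwrite(f"pics/{n}.png",p["img"][:,:,::-1])
E
python3 - <<'E'
from h import *
s=ctrl.sense();print({k:np.round(s[k],3).tolist() for k in s})
for c in("top","scene"):
    p=ctrl.capture(c);save(p,c)
    for q,z in(("standby_top",60),("rocker_raised",64),("bar_top",61),("standby_box",0),("mains_box",0),("discharge_box",0),("tube",0),("capacitor",0),("coupler",0),("socket",0)):
        for r in ctrl.landmark_of(q,p)[:2]: print(c,q,round(r["score"],2),np.round(r["point"]),np.round(onz(p,r["point"],z)))
E
```

```text
{'time_s': 0.0, 'joints': [-1.504, 0.313, 1.498, 0.0, 1.331, -0.223], 'dq': [-0.002, 0.001, 0.0, 0.0, 0.001, -0.001], 'tau': [-0.001, -41.227, -25.974, -0.0, 0.004, 0.0], 'eef_pos': [149.998, -502.841, 230.715], 'ee_rot': [-0.001, 0.99, 0.144, 0.0], 'force': [0.469, -0.537, -0.928], 'wrist_torque': [-0.001, -0.013, 0.01], 'grip_force': 0.0, 'grip_width': 0.999}
top standby_top 0.6 [485. 279.] [ 453. -297.   60.]
top rocker_raised 0.82 [330. 210.] [574. -24.  64.]
top bar_top 0.81 [170. 238.] [522. 260.  61.]
top standby_box 0.63 [474. 282.] [ 455. -294.    0.]
top mains_box 0.79 [326. 235.] [541. -17.   0.]
top mains_box 0.25 [395. 221.] [ 570. -149.    0.]
top discharge_box 0.62 [177. 236.] [536. 265.   0.]
top tube 0.67 [241. 272.] [469. 141.   0.]
top capacitor 0.79 [395. 288.] [ 442. -147.    0.]
top capacitor 0.42 [396. 218.] [ 576. -151.    0.]
top coupler 0.51 [395. 219.] [ 573. -150.    0.]
top socket 0.86 [242. 215.] [579. 143.   0.]
scene standby_top 0.73 [140. 291.] [ 461. -300.   60.]
scene rocker_raised 0.96 [317. 264.] [571. -28.  64.]
scene rocker_raised 0.18 [355. 226.] [523.  91.  64.]
scene bar_top 0.79 [426. 198.] [527. 262.  61.]
scene standby_box 0.83 [149. 315.] [ 459. -297.   -0.]
scene mains_box 0.69 [310. 282.] [546. -25.   0.]
scene mains_box 0.68 [426. 227.] [545. 258.   0.]
scene tube 0.83 [356. 228.] [467. 139.   0.]
scene capacitor 0.8 [223. 276.] [ 444. -148.    0.]
scene coupler 0.79 [259. 317.] [ 568. -144.    0.]
scene socket 0.84 [388. 262.] [582. 128.   0.]
```

View pics/top.png

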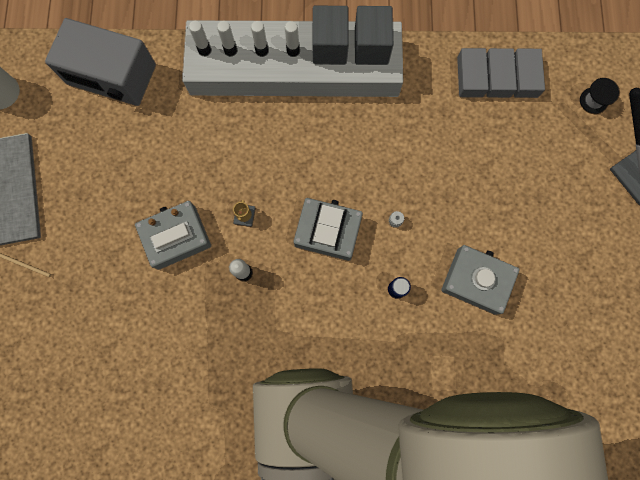

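View pics/scene.png

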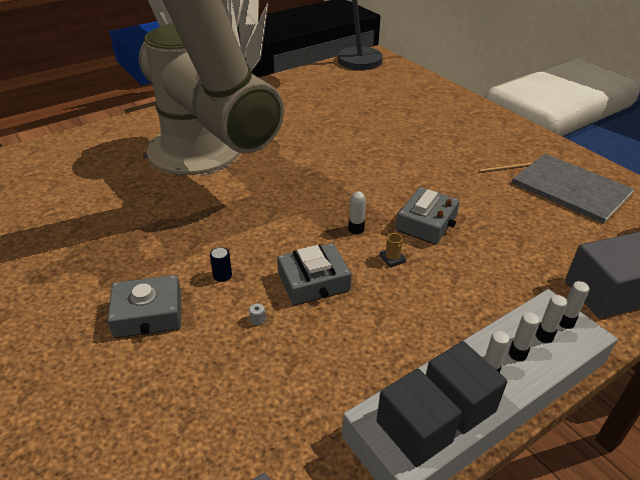

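The top view shows the standby key at about (485,279), the rocker at (328,226) with its raised half on the upper side, and the bar at (170,238). The scene view agrees. I'll refine by segmenting the white parts.

```bash
python3 - <<'E'
from h import *
p=ctrl.capture("top");im=p["img"].astype(int)
m=((im.min(2)>150)&(im.max(2)-im.min(2)<35)).astype(np.uint8)
n,l,st,c=cv2.connectedComponentsWithStats(m)
for i in range(1,n):
    if st[i,4]>60 and 190<c[i][1]<320 and 130<c[i][0]<520:
        print(st[i],np.round(c[i],1))
        ct=max(cv2.findContours((l==i).astype(np.uint8),0,2)[0],key=cv2.contourArea)
        b=cv2.boxPoints(cv2.minAreaRect(ct))
        print("  centroid@60",np.round(onz(p,c[i],60)),"corners@61",np.round([onz(p,x,61)[:2] for x in b]).tolist())
# grey box tops
g=((im.max(2)-im.min(2)<30)&(im.min(2)>60)).astype(np.uint8)
g=cv2.morphologyEx(g,cv2.MORPH_CLOSE,np.ones((7,7)));g=cv2.morphologyEx(g,cv2.MORPH_OPEN,np.ones((9,9)))
n,l,st,c=cv2.connectedComponentsWithStats(g)
for i in range(1,n):
    if st[i,4]>1000 and 190<c[i][1]<320 and 130<c[i][0]<520:
        ct=max(cv2.findContours((l==i).astype(np.uint8),0,2)[0],key=cv2.contourArea)
        b=np.array([onz(p,x,45)[:2] for x in cv2.boxPoints(cv2.minAreaRect(ct))])
        print("box",np.round(b.mean(0)),np.round(b).tolist(),[round(np.degrees(np.arctan2(*(b[k+1]-b[k])[::-1]))) for k in(0,1)])
E
```

```text
[313 205  31  41 788] [328. 225.]
  centroid@60 [548. -20.  60.] corners@61 [[519.0, 6.0], [585.0, -10.0], [576.0, -47.0], [510.0, -31.0]]
[391 212  13  12 100] [397.1 217.4]
  centroid@60 [ 562. -144.   60.] corners@61 [[572.0, -134.0], [572.0, -155.0], [552.0, -155.0], [552.0, -133.0]]
[150 223  38  25 424] [168.6 235. ]
  centroid@60 [527. 264.  60.] corners@61 [[524.0, 297.0], [550.0, 239.0], [530.0, 230.0], [504.0, 288.0]]
[230 261   9  11  72] [234.1 265.9]
  centroid@60 [472. 145.  60.] corners@61 [[481.0, 152.0], [481.0, 138.0], [463.0, 137.0], [463.0, 151.0]]
[477 267  18  20 251] [485.4 276.8]
  centroid@60 [ 457. -297.   60.] corners@61 [[446.0, -278.0], [476.0, -288.0], [468.0, -317.0], [437.0, -307.0]]
[394 279  15  15 182] [401. 286.]
  centroid@60 [ 439. -149.   60.] corners@61 [[451.0, -137.0], [452.0, -161.0], [427.0, -160.0], [427.0, -136.0]]
box [547. -20.] [[517.0, 43.0], [604.0, 23.0], [577.0, -84.0], [491.0, -62.0]] [-13, -104]
box [534. 266.] [[551.0, 335.0], [597.0, 235.0], [516.0, 197.0], [471.0, 296.0]] [-65, -155]
box [ 456. -294.] [[436.0, -222.0], [520.0, -259.0], [475.0, -367.0], [394.0, -329.0]] [-24, -112]
```

Emit:
send_rows --pt "1 0.0392 -0.0122 0.0134 0 0 0" --pt "1 0.0392 -0.0122 0.0134 0 0 0" --pt "1 0.0392 -0.0122 0.0134 0 0 0" --pt "1 0.0392 -0.0122 0.0134 0 0 0" --pt "1 0.0392 -0.0122 0.0134 0 0 0" --pt "1 0.0392 -0.0122 0.0134 0 0 0" --pt "1 0.0392 -0.0122 0.0134 0 0 0" --pt "1 0.0392 -0.0122 0.0134 0 0 0" --pt "1 0.0392 -0.0122 0.0134 0 0 0" --pt "1 0 0 0 0 0 0" --squeeze 20

```text
time_s: 2.4
eef_pos: [457.9, -295.2, 109.6]
ee_rot: [-0.001, 0.989, 0.146, -0.0]
force: [0.1, -0.3, 0.0]
grip_width: 0.003
grip_force: 0.0
```

```bash
python3 - <<'E'
from h import *
from scipy.spatial.transform import Rotation as Ro
s=ctrl.sense();q=s["ee_rot"];R=Ro.from_quat([q[1],q[2],q[3],q[0]]).as_matrix()
print(s["time_s"],np.round(s["eef_pos"],1),np.round(R,3).tolist(),s["grip_width"],s["force"])
p=ctrl.capture("wrist");save(p,"w1")
K=np.array(p["camera_matrix"]);print(K)
r=ctrl.landmark_of("standby_top",p)
for a in r[:2]:
    u=np.array([(a["point"][0]-K[0,2])/K[0,0],(a["point"][1]-K[1,2])/K[1,1]]);th=np.linalg.norm(u)
    d=np.r_[u/th*np.sin(th),np.cos(th)];Rc=np.array(p["R"]);o=-Rc.T@np.array(p["t"]);d=Rc.T@d
    print(a["score"],a["point"],o+d*(60-o[2])/d[2])
E
```

```text
2.4 [ 457.9 -295.2  109.6] [[0.957, 0.289, -0.001], [0.289, -0.957, 0.001], [-0.001, -0.002, -1.0]] 0.003392948035918073 [ 0.06439675 -0.26274287  0.02817   ]
[[371.64829954   0.         319.78606201]
 [  0.         371.64829954 239.09586594]
 [  0.           0.           1.        ]]
0.95 [320.9, 268.2] [ 456.45684389 -296.73065955   60.        ]
```

View pics/w1.png

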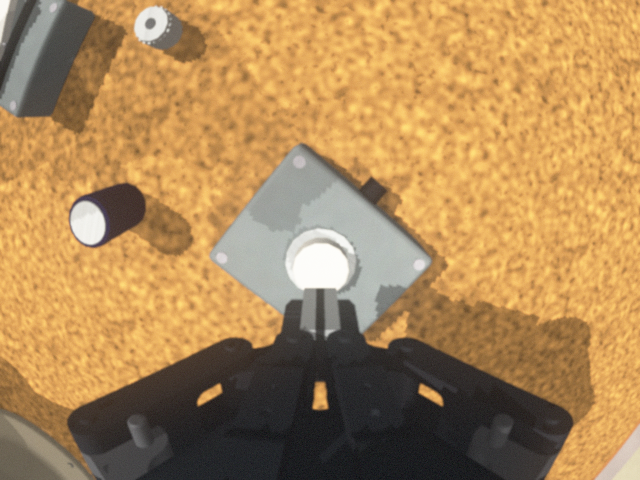

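The wrist view puts the key at (321,268), directly under the shut fingertips at (320,290). That is within 2 mm of the estimate, so I'll press.

Emit:
send_rows --pt "1 -0.0018 0.001 0.011 0 0 0" --pt "1 0 0 0.011 0 0 0" --pt "1 0 0 0.011 0 0 0" --pt "1 0 0 0.011 0 0 0" --pt "1 0 0 0.003 0 0 0" --pt "1 0 0 0.003 0 0 0" --pt "1 0 0 0.003 0 0 0" --pt "1 0 0 0.003 0 0 0" --pt "1 0 0 0.0015 0 0 0" --pt "1 0 0 0 0 0 0"

```text
time_s: 3.75
eef_pos: [455.4, -298.6, 53.1]
ee_rot: [0.0, 0.99, 0.144, 0.0]
force: [0.8, -0.1, 0.2]
grip_width: 0.002
grip_force: 0.3
```

Emit:
send_rows --pt "1 0 0 0.001 0 0 0" --pt "1 0 0 0.001 0 0 0" --pt "1 0 0 0.001 0 0 0" --pt "1 0 0 0 0 0 0" --pt "1 0 0 0 0 0 0" --pt "1 0 0 0 0 0 0" --pt "1 0 0 0 0 0 0" --pt "1 0 0 0 0 0 0" --pt "1 0 0 0 0 0 0" --pt "1 0 0 0 0 0 0"

```text
time_s: 5.0
eef_pos: [455.5, -298.8, 52.8]
ee_rot: [0.001, 0.989, 0.145, 0.0]
force: [-8.6, 6.5, 27.9]
grip_width: -0.003
grip_force: 13.8
```

Emit:
send_rows --pt "1 0 0 -0.035 0 0 0" --pt "1 0 0 -0.035 0 0 0" --pt "1 0.0377 -0.0456 0 0 0 0" --pt "1 0.0377 -0.0456 0 0 0 0" --pt "1 0.0377 -0.0456 0 0 0 0" --pt "1 0.0377 -0.0456 0 0 0 0" --pt "1 0.0377 -0.0456 0 0 0 0" --pt "1 0 0 0 0 0 0.172" --pt "1 0 0 0 0 0 0.172" --pt "1 0 0 0 0 0 0.172"

```text
time_s: 6.25
eef_pos: [570.6, -25.9, 119.9]
ee_rot: [-0.0, 0.993, -0.115, -0.0]
force: [-0.6, 0.9, -0.7]
grip_width: -0.004
grip_force: 0.0
```

```bash
cat >> h.py <<'E'
def wz(p,uv,z):
    K=np.array(p["camera_matrix"]);u=np.array([(uv[0]-K[0,2])/K[0,0],(uv[1]-K[1,2])/K[1,1]]);th=np.linalg.norm(u)
    d=np.r_[u/th*np.sin(th),np.cos(th)];Rc=np.array(p["R"]);o=-Rc.T@np.array(p["t"]);d=Rc.T@d
    return o+d*(z-o[2])/d[2]
def tool():
    from scipy.spatial.transform import Rotation as Ro
    s=ctrl.sense();q=s["ee_rot"];R=Ro.from_quat([q[1],q[2],q[3],q[0]]).as_matrix()
    print(s["time_s"],np.round(s["eef_pos"],1),"F",np.round(s["force"],1));return np.array(s["eef_pos"]),R
E
python3 - <<'E'
from h import *
e,R=tool();print(np.degrees(np.arctan2(R[1,0],R[0,0])))
p=ctrl.capture("wrist");save(p,"w2")
for a in ctrl.landmark_of("rocker_raised",p)[:2]:
    X=wz(p,a["point"],64);print(a,X,R.T@(X-e))
E
```

```text
6.25 [570.6 -25.9 119.9] F [-0.6  0.9 -0.7]
-13.259386713273189
{'point': [320.5, 262.6], 'score': 0.58} [569.87350692 -26.98059964  64.        ] [-0.47846391  1.18217632 55.91175342]
```

View pics/w2.png

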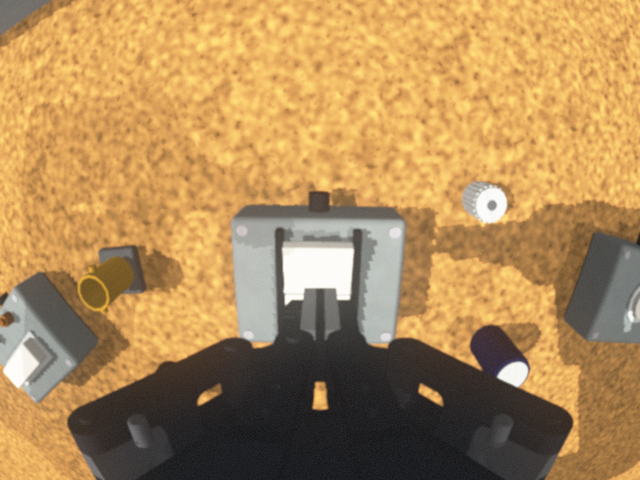

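The wrist view shows the raised half at (318,265), squared with the fingers and centred under them. I'll press it.

Emit:
send_rows --pt "1 0.001 0.001 0.0125 0 0 0" --pt "1 0 0 0.0125 0 0 0" --pt "1 0 0 0.0125 0 0 0" --pt "1 0 0 0.0125 0 0 0" --pt "1 0 0 0.003 0 0 0" --pt "1 0 0 0.003 0 0 0" --pt "1 0 0 0.003 0 0 0" --pt "1 0 0 0.003 0 0 0" --pt "1 0 0 0.003 0 0 0" --pt "1 0 0 0 0 0 0"

```text
time_s: 7.6
eef_pos: [572.1, -27.5, 56.6]
ee_rot: [0.0, 0.994, -0.113, 0.001]
force: [-2.3, 0.6, 13.1]
grip_width: -0.006
grip_force: 6.6
```

Emit:
send_rows --pt "1 0 0 0.001 0 0 0" --pt "1 0 0 0.001 0 0 0" --pt "1 0 0 0 0 0 0" --pt "1 0 0 0 0 0 0" --pt "1 0 0 0 0 0 0" --pt "1 0 0 0 0 0 0" --pt "1 0 0 0 0 0 0" --pt "1 0 0 0 0 0 0" --pt "1 0 0 0 0 0 0" --pt "1 0 0 0 0 0 0"

```text
time_s: 8.85
eef_pos: [572.2, -27.5, 56.3]
ee_rot: [0.0, 0.994, -0.113, 0.001]
force: [-8.3, 1.7, 27.5]
grip_width: -0.001
grip_force: 13.9
```

Emit:
send_rows --pt "1 0 0 -0.036 0 0 0" --pt "1 0 0 -0.036 0 0 0" --pt "1 -0.0222 -0.0545 0 0 0 0" --pt "1 -0.0222 -0.0545 0 0 0 0" --pt "1 -0.0222 -0.0545 0 0 0 0" --pt "1 -0.0222 -0.0545 0 0 0 0" --pt "1 -0.0222 -0.0545 0 0 0 -0.167" --pt "1 0 0 0 0 0 -0.167" --pt "1 0 0 0 0 0 -0.167" --pt "1 0 0 0 0 0 -0.167"

```text
time_s: 10.1
eef_pos: [524.0, 263.2, 124.7]
ee_rot: [0.0, 0.975, 0.222, -0.001]
force: [-0.1, 0.9, 0.3]
grip_width: 0.001
grip_force: 0.0
```

```bash
python3 - <<'E'
from h import *
e,R=tool();print(np.degrees(np.arctan2(R[1,0],R[0,0])))
p=ctrl.capture("wrist");save(p,"w3")
for a in ctrl.landmark_of("bar_top",p)[:2]:
    X=wz(p,a["point"],61);print(a,X,R.T@(X-e))
save(ctrl.capture("scene"),"s2")
E
```

```text
10.1 [524.  263.2 124.7] F [-0.1  0.9  0.3]
25.654856036517867
{'point': [320.4, 253.3], 'score': 0.68} [526.08042303 263.3762078   61.        ] [ 2.03597668  0.74462948 63.67842019]
```

View pics/w3.png

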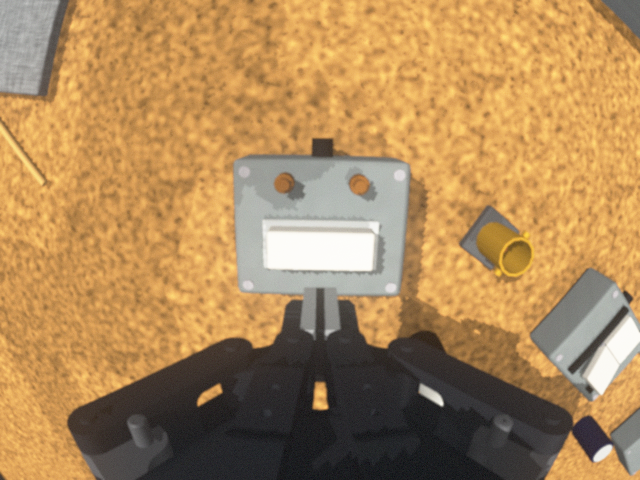

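View pics/s2.png

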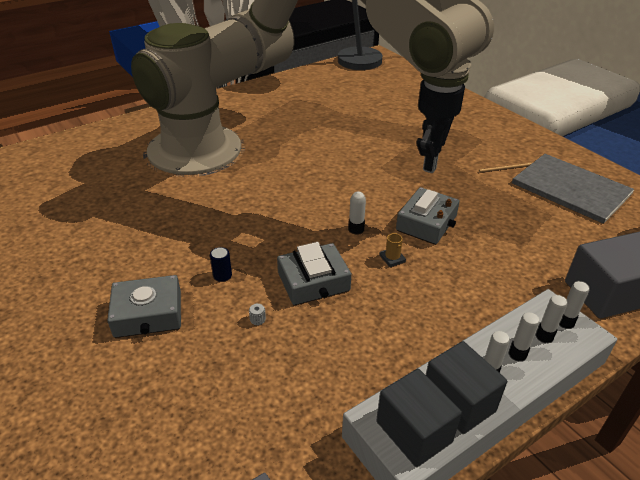

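The wrist view shows the bar at (320,250), centred ahead of the fingertips. The scene view shows the key in at (143,296), the rocker switched over at (313,260), and the loose things still standing. Next is the bar.

Emit:
send_rows --pt "1 0.002 0 0.014 0 0 0" --pt "1 0 0 0.014 0 0 0" --pt "1 0 0 0.014 0 0 0" --pt "1 0 0 0.014 0 0 0" --pt "1 0 0 0.003 0 0 0" --pt "1 0 0 0.003 0 0 0" --pt "1 0 0 0.003 0 0 0" --pt "1 0 0 0.003 0 0 0" --pt "1 0 0 0.003 0 0 0" --pt "1 0 0 0.001 0 0 0"

```text
time_s: 11.5
eef_pos: [526.6, 264.0, 54.0]
ee_rot: [-0.0, 0.976, 0.219, 0.001]
force: [-4.0, -1.5, 13.1]
grip_width: -0.001
grip_force: 6.6
```

Emit:
send_rows --pt "1 0 0 0.001 0 0 0" --pt "1 0 0 0.001 0 0 0" --pt "1 0 0 0 0 0 0" --pt "1 0 0 0 0 0 0" --pt "1 0 0 0 0 0 0" --pt "1 0 0 0 0 0 0" --pt "1 0 0 0 0 0 0" --pt "1 0 0 0 0 0 0" --pt "1 0 0 0 0 0 0" --pt "1 0 0 0 0 0 0"

```text
time_s: 12.75
eef_pos: [526.7, 264.0, 53.8]
ee_rot: [0.0, 0.976, 0.219, 0.001]
force: [-8.9, -3.1, 24.1]
grip_width: 0.002
grip_force: 11.9
```

The bar is on its stop: the TCP is at 53.8 mm with 24 N held.

```bash
python3 -c "
from h import *
tool();print(ctrl.finish_job())"
```

```text
12.75 [526.7 264.   53.8] F [-8.9 -3.1 24.1]
the job is handed in; nothing more can be done
None
```

The job is handed in at 12.75 s with the standby key pushed in, the mains rocker switched over, and the discharge bar pressed to its stop and still held at 24 N; the loose things were still standing in the last picture, taken just before the bar press.

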